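# Free the rear strainer from a crowded hook

## Task

I need the strainer hanging at the back of the full hook at the jeweller's bench: first shift the two in front of it to the spare hook and leave them hanging there, then take the rear one and stand it pan down in the open steel pot, setting it down rather than dropping it. The spare hook's rod has been knocked out of line to one side, so feel for its tip with the hanging slot and never push or pull on either hook with more than 15 N. Leave the jar, the caliper and the hammer where they are and the pot upright.

Things in the scene. Friction and masses are not known exactly. Their poses are not given: they have to be found in the camera images.
- full_hook: hook clamped to a black bar, holding the three strainers. Rod 8 mm thick, level and straight for 105 mm along own -x, then turned up 30 deg for 23 mm: its end, cut square, is centred at x -128 mm, 13 mm above the rod's axis. Origin: rod axis at the bar's front face; x points away from the tip, z up. Clamp 26 mm wide, 42 tall.
- spare_hook: empty hook of the same make and axes, on the same bar 180 mm to one side (left or right). Its rod is bent sideways at the root, to one side, by 0.04 to 0.12 rad: at its tip 5 to 16 mm in own y. This pose is the clamp's and does not show the bend; heights are as on the full hook. Both rods sit in soft rubber bushes and give about 1 mm per 2.5 N.
- strainer_front: steel strainer, 177 mm tall, 80-170 g, nearest the tip. Top plate 34 wide (own y) x 44 tall (z) x 4 mm (x) with a closed upright slot 12 x 24 mm; strap 14 x 3 mm; round pan 60 mm across, 20 mm deep, faces along x, centre 125 mm below the origin. Origin: middle of slot and plate; pinch there across y from above. Hanging, it is 8 mm below the rod's axis.
- strainer_middle: strainer just like the front one (same sizes, origin and axes), hanging 24 mm behind it, about 58 mm from the bar.
- strainer_rear: the wanted strainer, same sizes, origin and axes as the front one but with fewer, coarser holes in its pan; it hangs at the back, about 34 mm from the bar.
- strainer_rear_pan (a point): the centre of the rear strainer's pan, 125 mm under that strainer's origin.
- pot: open round steel pot, 104 mm outside diameter, 105 mm tall, wall 3 mm, inner floor about 5 mm up, 0.9 kg, loose on the bench on one side, two side handles. Origin: centre of its underside.
- jar: bystander: brown glass jar with a lid, 66 mm in diameter, 85 mm tall, standing on the other side from the pot. Origin: centre of its underside.
- caliper: bystander: caliper lying flat on the bench, 200 mm long (own y), up to 13 mm high. Origin: middle of the beam, underside.
- hammer: bystander: hammer lying on the bench below the strainers, 220 mm long. Origin near its middle.
Not all that is in view belongs to the job. What is shaped like the strainer_rear but purple or turquoise is not meant. Leave any orange look-alike of the strainer_middle alone.

How it is judged:
On the way:
1. the front and the middle strainer both hang by their slots on the spare hook, let go, while the rear one still hangs on the full hook (x of strainer_front in the frame of spare_hook between -0.118 and -0.015 m and y of strainer_front in the frame of spare_hook between -0.025 and 0.025 m and z of strainer_front in the frame of spare_hook between -0.014 and -0.003 m and angle between each of strainer_front, strainer_middle, strainer_rear's own z axis and vertical below 0.2 rad and contact force between each of strainer_front, strainer_middle and spare_hook above 0.3 N and contact force between each of strainer_front, strainer_middle, strainer_rear and the fingers below 0.1 N and x of strainer_middle in the frame of spare_hook between -0.118 and -0.015 m and y of strainer_middle in the frame of spare_hook between -0.025 and 0.025 m and z of strainer_middle in the frame of spare_hook between -0.014 and -0.003 m and x of strainer_rear in the frame of full_hook between -0.118 and -0.015 m and y of strainer_rear in the frame of full_hook between -0.025 and 0.025 m and z of strainer_rear in the frame of full_hook between -0.014 and -0.003 m and contact force between strainer_rear and full_hook above 0.3 N), for 0.2 s.
At the end, for the whole second after the job is handed in: Front and middle strainers hang by their slots on the spare rod, 15 mm or more from the bar, at rest, within 0.2 rad of upright. The rear one stands pan down in the upright pot (0.1 rad): pan within 35 mm of its axis and under 60 mm up, handle within 0.6 rad of upright. All let go (x of strainer_front in the frame of spare_hook between -0.118 and -0.015 m and y of strainer_front in the frame of spare_hook between -0.025 and 0.025 m and z of strainer_front in the frame of spare_hook between -0.014 and -0.003 m and angle between each of strainer_front, strainer_middle's own z axis and vertical below 0.2 rad and contact force between each of strainer_front, strainer_middle and spare_hook above 0.3 N and contact force between each of strainer_front, strainer_middle, strainer_rear and the fingers below 0.1 N and x of strainer_middle in the frame of spare_hook between -0.118 and -0.015 m and y of strainer_middle in the frame of spare_hook between -0.025 and 0.025 m and z of strainer_middle in the frame of spare_hook between -0.014 and -0.003 m and linear speed of each of strainer_front, strainer_middle below 0.03 m/s and horizontal distance between strainer_rear_pan and pot below 0.035 m and z of strainer_rear_pan in the frame of pot below 0.06 m and angle between strainer_rear's own z axis and vertical below 0.6 rad and angle between pot's own z axis and vertical below 0.1 rad); the robot touches nothing.
It fails at once if either hook is loaded with more than 15 N (contact force between any of spare_hook, full_hook and anything else above 15 N).
It fails at once if the front or middle strainer falls or is put down on the bench (height (world z) of any of strainer_front, strainer_middle below 0.165 m).
It fails at once if the rear strainer is dropped (it moves faster than 0.9 m/s) (linear speed of strainer_rear above 0.9 m/s).
It fails at once if the jar, the caliper or the hammer is shifted by more than 20 mm (distance of any of jar, caliper, hammer from where it was at the start of the episode above 0.02 m).
It fails at once if the pot is tipped by more than 0.3 rad (angle between pot's own z axis and vertical above 0.3 rad).
It also fails if it takes over 72 s, if anything falls off the work surface, if the arm or the gripper's body presses on something with over 40 N, if the wrist force passes 120 N, or if a joint passes its speed limit or range.

## Robot

A 7-joint arm with a two-finger parallel gripper is mounted at the origin on the work surface. World frame = base frame: x ahead of the robot, y to its left, z up, the work surface at z = 0. Lengths are in m, angles in rad, forces in N, time in s.
With the tool pointing down it reaches from about 0.4 to 0.85 m from the base axis. Payload 10.4 kg.
Tool frame: the origin (TCP) lies midway between the tips of the shut fingers; the grasp point (between the pads) lies 19 mm behind it; z points along the fingers, x is the direction in which the jaws open and shut, and the axes are right-handed (so a half turn about z gives the same grasp; the last joint's range is limited). The gripper opens to 85 mm and grips with 20 to 120 N. Pads are 22 mm wide; open, the fingers measure 114 mm over their backs; the gripper's body (76 mm by 85 mm) begins 54 mm behind the grasp point. The pads swing forward as they close: fully open they stand 13 mm farther back than shut.
Start: joints at [1.165, 0.332, -0.065, 1.46, 0.022, 1.35, -0.088], TCP at [0.233, -0.58, 0.231] pointing down, gripper open.
Joint ranges: [-2.6, 2.6], [-0.5, 2.12], [-1.47, 1.34], [0.16, 2.42], [-1.27, 4.41], [0.06, 2.06], [-2.6, 2.6]. Speed limits (rad/s): [2.22, 2.22, 2.79, 2.79, 3.14, 3.14, 3.14].

## Interface

Orientations are given as a unit quaternion [x, y, z, w].
In Python, from workcell import monitor, eyes, ticket, models gives the robot as it stands.
- The arm moves only by the tool servo_tool, never from a script. Its argument "motion" is a list of rows, each a list of 7 numbers: the opening, from 0 (shut) to 1 (fully open), then the shift along the tool's x, y, z in m, then the turn, a rotation vector about the tool's x, y, z in degrees. In form: [[fingers, tx, ty, tz, rx, ry, rz], ...]. A call has 1 to 20 rows; each row is the pose to reach, as a shift and turn from the pose commanded when the call began, along the tool's axes at that moment; what a row does not reach only later rows make up. A row lasts 1/8 s, in which the tool goes at most 62.5 mm and 10.7 degrees, less where a joint would pass 70% of its speed; a pose out of reach is approached as far as the arm can. A call with a gripper value outside its range is refused whole. The fingers move at their own pace and stop on an object; "grip_force" is the grip in N (left out, the last holds). Time passes only in rows, so rows that repeat a pose let the fingers close. It gives the time, the measured TCP pose, the force and the opening at its end, in the units of the state.
- monitor.get_obs(): the state, without advancing time (a new reading comes with each control period).
- eyes.camera(name): name is "side" or "top" or "wrist"; returns (picture, depth): 384x512x3 uint8, blue, green, red; 384x512 float32, m along the optical axis (not along the pixel's ray), 0 where there is no reading.
- eyes.camera_info(name): a dict with "intrinsics" (3x3 intrinsics, pixels), "k1" (the pictures are not rectified: a ray, as slopes to the right and down, at radius r is drawn at 1 + k1 r^2 times it, then the intrinsics apply), "extrinsics" (4x4, takes a point from world to camera coordinates); the wrist camera has in their place "tool_from_camera" (4x4, takes a point from camera to tool coordinates, whose origin is the TCP and whose axes are the tool frame's). Camera axes: x right, y down, z forward; pixel columns grow to the right and rows downward; lengths in m; the calibration is good to about 2 mm. A picture is of the moment at which its call begins: read the wrist's pose just before it. camera_info takes no time and is no camera call.
- ticket.hand_in(): hands the job in, once; it reports no verdict.
Trained networks look in the newest picture that a camera, given by its name, has taken for a name from the list of things; names that differ only in an ending like _2 or _b are one class to them, and where a whole thing is asked for, a point or a joint stands for the part that bears it (a point fixed in the world has none). Each returns a list of dicts, best first, with "confidence" (0 to 1); they miss things now and then, are a little off and sometimes report something else, mostly with a low value. They report only what shows in the picture. A call takes as long as a camera call. They do not tell look-alikes from the thing itself.
- models.boxes_of(camera, thing): "point" ([x, y, z] in m, in the coordinates of the camera as it stood for that picture, good to about 4 mm: the middle of the surface that is visible of it).
The state is a dict: "clock": time; "joint_pos": joint angles; "joint_velocities": joint speeds; "tau": joint torques, N m; "position": TCP position; "ee_rot": TCP orientation; "ft_force": force on the tool from outside, world axes, zero at the start; "torque": the same for the moment, N m; "grip_width": opening from 0.0 (shut) to 1.0 (fully open).
Only numpy, scipy, OpenCV 4.12 (cv2) and the standard library are available. Lean on these libraries where they do the work, as an engineer would, in place of code of your own. Each camera call takes 0.05 s, during which the arm holds its last target. There are 200 camera calls.

## Working session

There is one attempt and no reset: what is moved stays moved. The work goes in short steps, Python scripts to look and compute and a tool call to move; the robot and the scene stay as the last step left them, time stands still between calls to the robot, and variables do not carry over. Pictures are saved under pics/ and viewed, about 8 in all and at most 12, crops included, and the job is handed in when it is done.

Besides the shell and the picture viewer there is one more tool, called after ">>>" in YAML: its name, and indented under it one key for each argument. servo_tool: Moves the arm, as the interface text tells. Its arguments: {"type":"object","properties":{"motion":{"type":"array"},"grip_force":{"type":"number"}},"required":["motion"]}

```bash
mkdir -p pics; ls; cat > h.py <<'E'
import numpy as np, cv2
from scipy.spatial.transform import Rotation as R
from workcell import monitor, eyes, ticket, models
def cam2world(name,o=None):
    i=eyes.camera_info(name)
    if name!='wrist': return np.linalg.inv(np.array(i['extrinsics']))
    o=o or monitor.get_obs()
    T=np.eye(4);T[:3,:3]=R.from_quat(o['ee_rot']).as_matrix();T[:3,3]=o['position']
    return T@np.array(i['tool_from_camera'])
def rays(name,uv):
    i=eyes.camera_info(name);K=np.array(i['intrinsics']);k=i['k1']
    d=np.array([k,0,0,0,0.])
    return cv2.undistortPoints(np.array(uv,float).reshape(-1,1,2),K,d)[:,0]
def pts(name,uv,z,T):
    r=rays(name,uv);z=np.array(z,float).reshape(-1,1)
    p=np.hstack([r*z,z]);return p@T[:3,:3].T+T[:3,3]
def proj(name,P,T):
    i=eyes.camera_info(name);W=np.linalg.inv(T)
    P=np.atleast_2d(P)@W[:3,:3].T+W[:3,3]
    return cv2.projectPoints(P,np.zeros(3),np.zeros(3),np.array(i['intrinsics']),np.array([i['k1'],0,0,0,0.]))[0][:,0]
def cloud(name,d,T):
    v,u=np.mgrid[:384,:512];return pts(name,np.c_[u.ravel(),v.ravel()],d.ravel(),T).reshape(384,512,3)
E
python3 - <<'E'
from h import *
np.set_printoptions(precision=3,suppress=True)
o=monitor.get_obs();print(o)
names='full_hook spare_hook strainer_front strainer_middle strainer_rear strainer_rear_pan pot jar caliper hammer'.split()
ims=[]
for c in ['side','top']:
    T=cam2world(c);im,d=eyes.camera(c);np.savez(f'{c}0.npz',im=im,d=d,T=T);cv2.imwrite(f'pics/{c}0.png',im)
    print(c,T[:3,3],T[:3,2],'K',np.array(eyes.camera_info(c)['intrinsics'])[0])
    for n in names:
        for b in models.boxes_of(c,n)[:4]:
            p=T[:3,:3]@np.array(b['point'])+T[:3,3];print(n,round(b['confidence'],2),p,proj(c,p,T)[0].round())
E
```

```text
pics
{'clock': 0.0, 'joint_pos': array([ 1.165,  0.333, -0.065,  1.461,  0.022,  1.35 , -0.088]), 'joint_velocities': array([-0.001, -0.001,  0.   ,  0.002, -0.002,  0.002, -0.001]), 'tau': array([ -0.   , -62.544,   0.049, -39.162,   0.016,   0.01 ,  -0.   ]), 'position': array([ 0.233, -0.579,  0.231]), 'ee_rot': array([ 0.829, -0.56 , -0.001, -0.   ]), 'ft_force': array([ 1.19 , -0.957, -0.275]), 'torque': array([ 0.014,  0.013, -0.017]), 'grip_width': 1.0007856826578603}
side [0.159 0.464 0.85 ] [ 0.467 -0.499 -0.731] K [352.329   0.    254.325]
full_hook 0.53 [ 0.648 -0.133  0.284] [275. 126.]
spare_hook 0.8 [0.628 0.042 0.278] [232. 162.]
spare_hook 0.7 [ 0.647 -0.133  0.282] [275. 126.]
strainer_front 0.69 [ 0.579 -0.14   0.168] [292. 169.]
strainer_middle 0.65 [ 0.6   -0.135  0.172] [285. 165.]
strainer_middle 0.65 [ 0.549 -0.323  0.052] [332. 172.]
strainer_rear 0.82 [ 0.59  -0.239  0.058] [306. 177.]
strainer_rear 0.64 [ 0.626 -0.131  0.185] [278. 158.]
strainer_rear_pan 0.87 [ 0.583 -0.244  0.057] [309. 178.]
strainer_rear_pan 0.68 [ 0.623 -0.127  0.187] [278. 159.]
strain
[... 597 characters left out ...]
133  0.167] [308. 188.]
strainer_middle 0.58 [ 0.547 -0.325  0.057] [378. 224.]
strainer_rear 0.88 [ 0.584 -0.243  0.058] [345. 209.]
strainer_rear 0.81 [ 0.798 -0.087  0.055] [287. 129.]
strainer_rear 0.71 [ 0.628 -0.132  0.168] [308. 187.]
strainer_rear_pan 0.82 [ 0.589 -0.24   0.058] [344. 207.]
strainer_rear_pan 0.73 [ 0.625 -0.13   0.169] [307. 188.]
strainer_rear_pan 0.73 [ 0.799 -0.083  0.053] [286. 129.]
strainer_rear_pan 0.67 [ 0.569 -0.073  0.024] [280. 214.]
pot 0.82 [0.413 0.248 0.049] [159. 270.]
jar 0.68 [ 0.399 -0.243  0.083] [348. 283.]
caliper 0.94 [ 0.438 -0.037  0.007] [266. 261.]
hammer 0.93 [ 0.566 -0.072  0.022] [280. 215.]
hammer 0.16 [ 0.438 -0.031  0.003] [264. 261.]
```

```bash
python3 - <<'E'
import cv2
a=cv2.imread('pics/side0.png');b=cv2.imread('pics/top0.png')
cv2.imwrite('pics/s1.png',cv2.resize(a[80:350,150:420],(800,600),interpolation=3) if 0 else cv2.resize(a[90:340,170:400],None,fx=2.4,fy=2.4,interpolation=2))
cv2.imwrite('pics/t1.png',cv2.resize(b[100:320,120:400],None,fx=2.7,fy=2.7,interpolation=2))
E
```

```text
(no output)
```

View pics/s1.png

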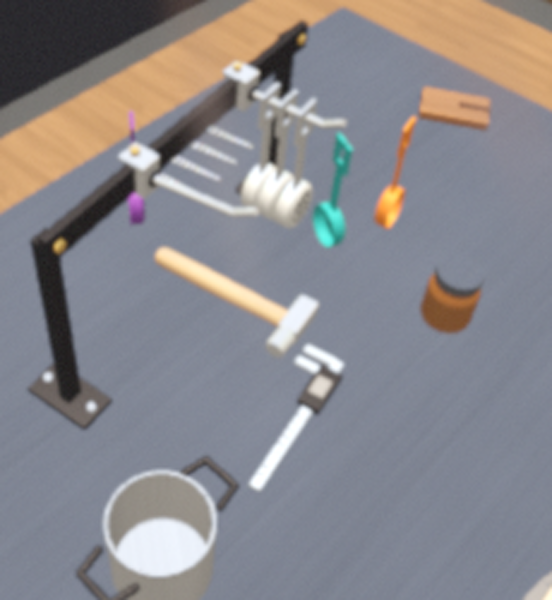

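View pics/t1.png

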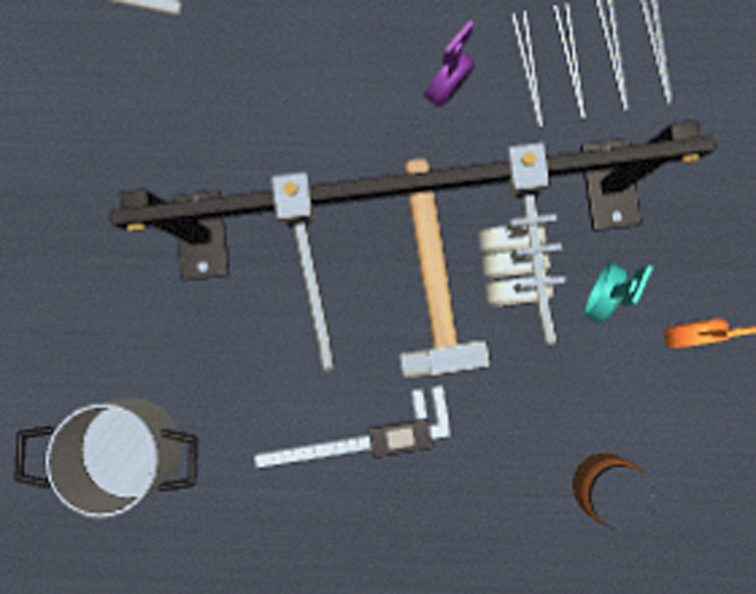

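The three steel strainers hang on the right-hand hook (top-view crop, about (515,270)). The spare hook is on the left, with its rod running from (300,225) to (328,368). The purple, turquoise and orange look-alikes stand apart from these. The pot is at lower left and the jar at lower right. Next I'll measure the rods and plates from depth.

```bash
python3 - <<'E'
from h import *
np.set_printoptions(precision=4,suppress=True)
for c in ['top','side']:
    z=np.load(c+'0.npz');C=cloud(c,z['d'],z['T']);P=C[(z['d']>0)]
    print(c)
    m=(P[:,0]>.45)&(P[:,0]<.75)&(P[:,1]>-.3)&(P[:,1]<.2)&(P[:,2]>.2)
    Q=P[m]
    print('n',len(Q),'zhist',np.histogram(Q[:,2],bins=np.arange(.2,.36,.01)))
    # bar/clamps: cells
    for nm,(y0,y1) in dict(spare=(-.02,.08),full=(-.19,-.09)).items():
        q=Q[(Q[:,1]>y0)&(Q[:,1]<y1)]
        for x in np.arange(.49,.72,.01):
            s=q[(q[:,0]>=x)&(q[:,0]<x+.01)]
            if len(s): print(nm,round(x,3),len(s),'y',s[:,1].min(),np.median(s[:,1]),s[:,1].max(),'z',s[:,2].min(),np.median(s[:,2]),s[:,2].max())
    p=P[(np.hypot(P[:,0]-.42,P[:,1]-.25)<.07)&(P[:,2]>.095)&(P[:,2]<.12)]
    A=np.c_[2*p[:,:2],np.ones(len(p))];s=np.linalg.lstsq(A,(p[:,:2]**2).sum(1),rcond=None)[0];print('pot',s[:2],np.sqrt(s[2]+s[:2]@s[:2]),p[:,2].mean(),len(p))
E
```

```text
top
n 2839 zhist (array([   4,   12,    9,    8,   22,   43,  160,  621,  567, 1358,   35,
          0,    0,    0,    0]), array([0.2 , 0.21, 0.22, 0.23, 0.24, 0.25, 0.26, 0.27, 0.28, 0.29, 0.3 ,
       0.31, 0.32, 0.33, 0.34, 0.35]))
spare 0.51 18 y 0.010450651320180998 0.014529288559930485 0.01892782549279691 z 0.28451755666354506 0.2873965120206965 0.2905554910111716
spare 0.52 20 y 0.012675344916989836 0.016885756974958605 0.02188517464634296 z 0.27696536325001886 0.2829016133782164 0.28856741647792716
spare 0.53 19 y 0.015584450275800792 0.019550637433907198 0.022258828494030748 z 0.27592017075952924 0.2792174081291585 0.2815683643216087
spare 0.54 20 y 0.01797738964612204 0.022173917161425884 0.02686461225425752 z 0.27404916506126886 0.2774124510824685 0.27919196357111276
spare 0.55 20 y 0.02060648927965921 0.024548579319521195 0.028937514103247748 z 0.2737028540493923 0.277291355295606 0.2793334326791277
spare 0.56 20 y 0.022873825765426875 0.026956868156397584 0.03168168162540142 z 0.27359970109396714 0.2769741251658968 0.2791335541468858
spare 0.57 18 y 0.025157363716379007
[... 7453 characters left out ...]
7915558 -0.11939895921636667 z 0.255246480467916 0.2770099266652368 0.29522629657096
full 0.65 137 y -0.1462841503151161 -0.12022036080858156 -0.09038916209830405 z 0.25353895906133284 0.2808010294575668 0.2970355946833487
full 0.66 113 y -0.1896089848892779 -0.15934858238395355 -0.09275785137169157 z 0.25523911013436773 0.2897454028961427 0.30165544471698547
full 0.67 46 y -0.18855574620567206 -0.14303360046278424 -0.11739622814671435 z 0.28958722586133334 0.2924236885771441 0.3045074826959365
full 0.68 4 y -0.1813753041981434 -0.13527720128361925 -0.12874149511154132 z 0.28935634174023495 0.29493689986413335 0.29717279087042336
pot [0.4163 0.2383] 0.05080902861183822 0.1023837540648758 355
```

```bash
cat >> h.py <<'E'
PSI=0.145
HX=np.array([np.cos(PSI),np.sin(PSI),0]);HY=np.array([-np.sin(PSI),np.cos(PSI),0])
def go(target,yaw=PSI,o=None):
    "shift & turn in tool axes to world TCP target, tool down, jaws along hook y turned to yaw"
    o=o or monitor.get_obs();Rt=R.from_quat(o['ee_rot']);d=Rt.inv().apply(np.array(target)-o['position'])
    x=np.array([np.sin(yaw),-np.cos(yaw),0]);z=np.array([0,0,-1.]);y=np.cross(z,x)
    rv=(Rt.inv()*R.from_matrix(np.c_[x,y,z])).as_rotvec(degrees=True)
    print('shift',d.round(4),'rot',rv.round(2),'at',o['position'].round(4),'F',o['ft_force'].round(2),'g',round(o['grip_width'],3),'t',round(o['clock'],2))
E
python3 - <<'E'
from h import *
go([.579,-.145,.40])
print(np.array(eyes.camera_info('wrist')['tool_from_camera']).round(3))
E
```

```text
shift [-0.2743 -0.4829 -0.1687] rot [-0.   -0.   13.62] at [ 0.2334 -0.5798  0.2313] F [-0.52  0.07 -0.05] g 1.0 t 1.1
[[ 1.     0.     0.     0.   ]
 [-0.     0.946  0.324 -0.083]
 [-0.    -0.324  0.946 -0.144]
 [ 0.     0.     0.     1.   ]]
```

>>> servo_tool:
  motion:
    - [1,0,0,-0.06,0,0,0]
    - [1,-0.03,-0.05,-0.12,0,0,4]
    - [1,-0.06,-0.1,-0.1687,0,0,8]
    - [1,-0.09,-0.158,-0.1687,0,0,13.6]
    - [1,-0.12,-0.21,-0.1687,0,0,13.6]
    - [1,-0.15,-0.264,-0.1687,0,0,13.6]
    - [1,-0.18,-0.317,-0.1687,0,0,13.6]
    - [1,-0.21,-0.37,-0.1687,0,0,13.6]
    - [1,-0.24,-0.4225,-0.1687,0,0,13.6]
    - [1,-0.265,-0.467,-0.1687,0,0,13.6]
    - [1,-0.2743,-0.4829,-0.1687,0,0,13.6]
    - [1,-0.2743,-0.4829,-0.1687,0,0,13.6]
    - [1,-0.2743,-0.4829,-0.1687,0,0,13.6]

```text
clock: 2.72
position: [0.5786, -0.146, 0.4]
ee_rot: [0.756, -0.654, 0.0, 0.0]
ft_force: [-0.1, 0.7, -0.1]
grip_width: 0.999
```

```bash
python3 - <<'E'
from h import *
np.set_printoptions(precision=4,suppress=True)
o=monitor.get_obs();T=cam2world('wrist',o);im,d=eyes.camera('wrist');np.savez('w1.npz',im=im,d=d,T=T)
cv2.imwrite('pics/w1.png',im)
C=cloud('wrist',d,T);P=C[d>0]
H=np.c_[(P-np.array([.645,-.1355,0]))@HX,(P-np.array([.645,-.1355,0]))@HY,P[:,2]]
Q=H[(H[:,2]>.262)&(H[:,2]<.30)&(H[:,0]<.01)&(H[:,0]>-.16)&(abs(H[:,1])<.06)]
print(len(Q))
for x in np.arange(-.14,.01,.006):
    s=Q[(Q[:,0]>=x)&(Q[:,0]<x+.006)]
    if len(s): print(round(x,3),len(s),'y',s[:,1].min(),np.median(s[:,1]),s[:,1].max(),'z',np.median(s[:,2]),s[:,2].max())
E
```

```text
2401
-0.116 2 y 0.001923566218658993 0.002398066142787791 0.002872566066916589 z 0.28893195106733016 0.2902814263715172
-0.11 64 y -0.0044891379895608445 -0.0008185224106176091 0.0028848301553276016 z 0.28976257769497676 0.29250826573044164
-0.104 65 y -0.004513785597427469 -0.0017320888203295776 0.0028927778063745895 z 0.2863606210115821 0.2905955371150599
-0.098 60 y -0.004536004612788942 -0.0008312208611927988 0.0019420292243516215 z 0.2832950958595848 0.2866448823867756
-0.092 56 y -0.004552546994874187 -0.0017522927771441946 0.0019555893791125983 z 0.27983809273002797 0.2824387645846552
-0.086 51 y -0.004544759597206383 -0.0008429171186977974 0.0019340421206029581 z 0.27885629500945247 0.2806182318275645
-0.08 54 y -0.004521313277250623 -0.0008481420050784753 0.002872617367752163 z 0.2786626503189117 0.28112903606694606
-0.074 26 y -0.004503053199727378 -0.0008518445476599312 0.0028217905614764025 z 0.2784818822550885 0.28025371072065514
-0.068 453 y -0.017655801541388818 -0.00086155962883601 0.01616291243116193 z 0.2862844890626094 0.2915956430413438
-0.062 57 y -0.004470957428
[... 696 characters left out ...]
 -0.0043656880317717375 -0.0009008944635722866 0.0025749659922579575 z 0.2786117027075778 0.2813503882160545
-0.02 356 y -0.017776632949595795 -0.0009086701015852694 0.016314334321078403 z 0.288605753058626 0.2907525494522618
-0.014 68 y -0.005191900827585836 -0.0009150038793223094 0.002502663370041265 z 0.27886841532229384 0.2807523696671977
-0.008 72 y -0.005187293503676471 -0.0013371920217498507 0.00248859053699022 z 0.2788508165475636 0.2809905279476519
-0.002 119 y -0.010225583188516529 -0.0017398502730017514 0.007449661697393502 z 0.2815857896737283 0.28600982576960143
0.004 226 y -0.014139948140382445 -0.0009385088921654984 0.011484390679223126 z 0.2968178535128482 0.29937798796037307
```

View pics/w1.png

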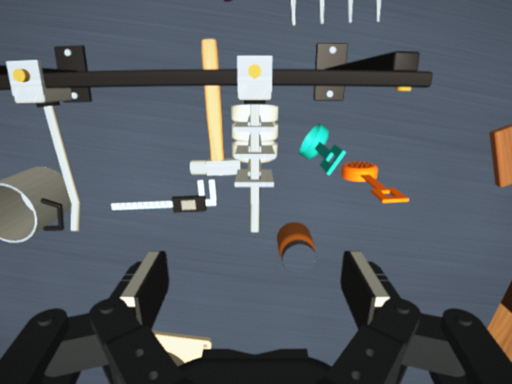

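```bash
cat >> h.py <<'E'
F=np.array([.6619,-.1339,.2745]); S=F+.18*HY
def world(p,O): return O+p[0]*HX+p[1]*HY+np.array([0,0,p[2]])
def local(P,O): 
    D=P-O; return np.c_[D@HX,D@HY,D[:,2]]
E
python3 - <<'E'
from h import *
np.set_printoptions(precision=4,suppress=True)
def rep(P,tag):
    H=local(P,F)
    m=(abs(abs(H[:,1])-.012)<.004)&(H[:,2]>.008)&(H[:,2]<.018)
    for a in (-.082,-.058,-.034):
        s=H[m&(abs(H[:,0]-a)<.008)]
        if len(s): print(tag,'plate',s.mean(0),len(s))
    G=local(P,S);q=G[(G[:,2]>-.004)&(G[:,2]<.03)&(G[:,0]<-.02)&(G[:,0]>-.14)&(abs(G[:,1])<.03)]
    for x in np.arange(-.135,-.02,.01):
        s=q[(q[:,0]>=x)&(q[:,0]<x+.01)]
        if len(s)>3: print(tag,'spare',round(x+.005,3),len(s),np.median(s,0),s[:,1].min(),s[:,1].max())
    q2=q[(q[:,0]>-.1)&(q[:,0]<-.03)];k=np.polyfit(q2[:,0],q2[:,1],1);print('fit',k, 'tip x',q[:,0].min())
    c=G[(G[:,2]>.017)&(G[:,2]<.026)&(abs(G[:,0])<.05)&(abs(G[:,1])<.025)];print('clamp',c.min(0),c.max(0),len(c))
for f in ['w1','top0']:
    z=np.load(f+'.npz');n='wrist' if f[0]=='w' else 'top'
    rep(cloud(n,z['d'],z['T'])[z['d']>0],f)
go([*world([-.082,.000,0],F)[:2],.245])
E
```

```text
w1 plate [-0.0818 -0.      0.0136] 126
w1 plate [-0.057   0.0007  0.0136] 130
w1 plate [-0.0346  0.0001  0.0144] 119
w1 spare -0.13 21 [-0.1263 -0.0134  0.0149] -0.015857549374574405 -0.009066804051912613
w1 spare -0.12 107 [-0.1197 -0.0133  0.0131] -0.015941850237732393 -0.008311113976580834
w1 spare -0.11 112 [-0.11   -0.0122  0.0074] -0.014962547542074971 -0.006842558896520436
w1 spare -0.1 94 [-0.0997 -0.0117  0.0041] -0.014143040725407546 -0.006436209483517345
w1 spare -0.09 98 [-0.0898 -0.0107  0.0039] -0.013953039718459768 -0.00532577866662463
w1 spare -0.08 108 [-0.0802 -0.0099  0.0042] -0.012716886773908974 -0.004269964161462294
w1 spare -0.07 107 [-0.07  -0.009  0.004] -0.011726841918831157 -0.0038135701887363218
w1 spare -0.06 104 [-0.0598 -0.008   0.0041] -0.01073548792791764 -0.002849991691291
w1 spare -0.05 116 [-0.05   -0.0071  0.004 ] -0.010001403642452727 -0.001924144652374662
w1 spare -0.04 114 [-0.04   -0.0061  0.0038] -0.009261539629691085 -0.000381781379357142
w1 spare -0.03 121 [-0.0297 -0.005   0.0041] -0.007405868938052382 0.00010198414255364435
w1 spare -0.02
[... 909 characters left out ...]
0028376029427174404
top0 spare -0.06 18 [-0.0596 -0.0064  0.0034] -0.01001383417438867 -0.0023944112640367577
top0 spare -0.05 17 [-0.051  -0.0052  0.0028] -0.008906367303351866 -0.0012367693830945378
top0 spare -0.04 19 [-0.0404 -0.0042  0.0022] -0.008143539198475828 -0.00010113813784161194
top0 spare -0.03 20 [-0.0299 -0.0036  0.0033] -0.007352419500693748 0.0006916137846544331
top0 spare -0.02 8 [-0.0223 -0.0032  0.0035] -0.006237783812053281 0.00014965253881338167
fit [ 0.088 -0.001] tip x -0.12867206112540824
clamp [-0.0108 -0.0249  0.0171] [0.021  0.0249 0.0258] 212
shift [-0.0004 -0.0024  0.1552] rot [ 0.   -0.05 -0.09] at [ 0.5784 -0.1464  0.4002] F [-0.34 -0.03  0.36] g 1.001 t 2.77
```

>>> servo_tool:
  motion:
    - [0.65,0,-0.002,0.04,0,0,0]
    - [0.65,0,-0.0024,0.085,0,0,0]
    - [0.65,0,-0.0024,0.125,0,0,0]
    - [0.65,0,-0.0024,0.155,0,0,0]
    - [0.65,0,-0.0024,0.155,0,0,0]
    - [0.45,0,-0.0024,0.155,0,0,0]
    - [0.3,0,-0.0024,0.155,0,0,0]
    - [0.3,0,-0.0024,0.155,0,0,0]
    - [0.3,0,-0.0024,0.155,0,0,0]
  grip_force: 40

```text
clock: 3.9
position: [0.5817, -0.1447, 0.2458]
ee_rot: [0.757, -0.654, 0.001, -0.0]
ft_force: [0.2, -1.5, 1.7]
grip_width: 0.386
```

>>> servo_tool:
  motion:
    - [0.3,0,0,-0.004,0,0,0]
    - [0.3,0,0,-0.008,0,0,0]
    - [0.3,0,0,-0.008,0,0,0]
    - [0.3,0,0.008,-0.008,0,0,0]
    - [0.3,0,0.016,-0.008,0,0,0]
    - [0.3,0,0.022,-0.0085,0,0,0]
    - [0.3,0,0.027,-0.0105,0,0,0]
    - [0.3,0,0.032,-0.0135,0,0,0]
    - [0.3,0,0.037,-0.0165,0,0,0]
    - [0.3,0,0.042,-0.019,0,0,0]
    - [0.3,0,0.047,-0.021,0,0,0]
    - [0.3,0,0.054,-0.0215,0,0,0]
    - [0.3,0,0.062,-0.022,0,0,0]
    - [0.3,0,0.075,-0.022,0,0,0]
    - [0.3,0,0.09,-0.022,0,0,0]
    - [0.3,0,0.09,-0.022,0,0,0]

```text
clock: 5.9
position: [0.4912, -0.1583, 0.2673]
ee_rot: [0.756, -0.654, 0.0, 0.0]
ft_force: [0.8, -0.6, -1.1]
grip_width: 0.387
```

```bash
python3 - <<'E'
from h import *
go([*world([-.165,-.0168,0],S)[:2],.267],PSI+.093)
E
```

```text
shift [-0.1626 -0.0073  0.0002] rot [-0.01 -0.05 -5.38] at [ 0.4912 -0.1583  0.2673] F [ 0.77 -0.56 -1.11] g 0.387 t 5.9
```

>>> servo_tool:
  motion:
    - [0.3,-0.03,0,0,0,0,0]
    - [0.3,-0.07,0,0,0,0,-1.5]
    - [0.3,-0.11,-0.003,0,0,0,-3]
    - [0.3,-0.145,-0.005,0,0,0,-4.5]
    - [0.3,-0.1626,-0.0073,0,0,0,-5.4]
    - [0.3,-0.1626,-0.0073,0,0,0,-5.4]
    - [0.3,-0.1626,-0.0073,0,0,0,-5.4]

```text
clock: 6.78
position: [0.4761, 0.0027, 0.2669]
ee_rot: [0.786, -0.618, 0.0, 0.0]
ft_force: [0.4, -0.2, -0.8]
grip_width: 0.388
```

```bash
cat > w.py <<'E'
from h import *
import sys
np.set_printoptions(precision=4,suppress=True)
n=sys.argv[1]
o=monitor.get_obs();T=cam2world('wrist',o);im,d=eyes.camera('wrist');np.savez(n+'.npz',im=im,d=d,T=T);cv2.imwrite(f'pics/{n}.png',im)
P=cloud('wrist',d,T)[d>0];G=local(P,S)
print('TCP local',local(o['position'][None],S)[0],'F',o['ft_force'],'t',o['clock'])
q=G[(G[:,2]>-.004)&(G[:,2]<.03)&(G[:,0]<-.02)&(G[:,0]>-.14)&(abs(G[:,1])<.035)]
for x in np.arange(-.135,-.02,.015):
    s=q[(q[:,0]>=x)&(q[:,0]<x+.015)]
    if len(s)>3: print('rod',len(s),np.median(s,0),s[:,1].min(),s[:,1].max())
D=(P-o['position'])@R.from_quat(o['ee_rot']).as_matrix()
m=(abs(D[:,0])<.03)&(abs(D[:,1])<.012)&(D[:,2]<.0)&(D[:,2]>-.06);s=D[m]
if len(s):
    t=s[s[:,2]<s[:,2].min()+.006];print('plate/tool frame',len(s),'top z',s[:,2].min(),'topmean',t.mean(0),t.min(0),t.max(0))
E
python3 w.py w2
```

```text
TCP local [-0.1641 -0.018  -0.0076] F [ 0.4455 -0.1791 -0.8084] t 6.775
rod 346 [-0.1234 -0.0117  0.0151] -0.015848703189101632 -0.007611399322815749
rod 755 [-0.1126 -0.0108  0.0091] -0.01521804400863533 -0.006025848279839714
rod 681 [-0.0974 -0.0093  0.0044] -0.01379265921410293 -0.004848820268544736
rod 740 [-0.0822 -0.008   0.0043] -0.012435814259628784 -0.0032032561178973354
rod 810 [-0.0674 -0.0065  0.0044] -0.010994181843440807 -0.0020534349040181523
rod 582 [-0.055  -0.0054  0.0042] -0.009572603649263284 -0.0009140334864735233
plate/tool frame 8574 top z -0.059997507449597996 topmean [ 0.0002 -0.0113 -0.0571] [-0.0298 -0.012  -0.06  ] [ 0.0288 -0.0051 -0.054 ]
```

View pics/w2.png

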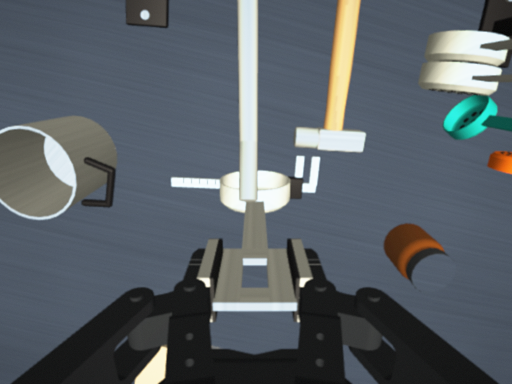

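```bash
python3 - <<'E'
from h import *
np.set_printoptions(precision=4,suppress=True)
z=np.load('w2.npz');C=cloud('wrist',z['d'],z['T'])
for u in (226,255,285):
    for v in range(246,314,6):
        print(u,v,local(C[v,u][None],S)[0]-np.array([0,0,0]))
for v in (255,275,295): 
    g=z['im'][v,200:312].astype(int).mean(1); print(v,g.astype(int)[::2])
E
```

```text
226 246 [-0.3134  0.0108 -0.2743]
226 252 [-0.1657 -0.0033 -0.0066]
226 258 [-0.1646 -0.0039  0.001 ]
226 264 [-0.1644 -0.0044  0.0068]
226 270 [-0.1643 -0.0048  0.012 ]
226 276 [-0.1653 -0.0052  0.0154]
226 282 [-0.1653 -0.0056  0.0199]
226 288 [-0.1647 -0.006   0.025 ]
226 294 [-0.1645 -0.0063  0.0294]
226 300 [-0.1639 -0.0067  0.0339]
226 306 [-0.1664 -0.0069  0.0345]
226 312 [-0.4353  0.0033 -0.2727]
255 246 [-0.1637 -0.0185 -0.012 ]
255 252 [-0.1635 -0.0185 -0.0054]
255 258 [-0.1632 -0.0184  0.0011]
255 264 [-0.167  -0.0188  0.0006]
255 270 [-0.3508 -0.0366 -0.2734]
255 276 [-0.361  -0.0376 -0.2724]
255 282 [-0.3735 -0.0388 -0.2744]
255 288 [-0.164  -0.0185  0.0244]
255 294 [-0.164  -0.0185  0.0285]
255 300 [-0.1631 -0.0184  0.0334]
255 306 [-0.165  -0.0185  0.0347]
255 312 [-0.4315 -0.0442 -0.2736]
285 246 [-0.3033 -0.0772 -0.2709]
285 252 [-0.1626 -0.0343 -0.0062]
285 258 [-0.1621 -0.0336  0.0006]
285 264 [-0.1621 -0.033   0.0062]
285 270 [-0.1629 -0.0327  0.0104]
285 276 [-0.1623 -0.0321  0.0162]
285 282 [-0.1626 -0.0318  0.0203]
285 288 [-0.1633 -0.0316  0.0237]
285 294 [-0.1625 -0.031   0.0289]
285 300 [-0.1624 -0.0306  0.033 ]
285 306 [-0.1641 -0.0306  0.0346]
285 312 [-0.4273 -0.0935 -0.2738]
255 [ 25  31 107 117 117 118 117  93  21  19  16  63 126 128 126 119 117 120
 122 123 120 121 123 125 124 123 123 125 124 124 124 123 124 123 121 129
 127 122 117 119 121 122 123 106  23  19  19  58 116 117 118 117 117  62
  27  26]
275 [116 116 115 116 116  58  19  20  18  57 123 127 125 122 117 120 120 121
 121 121 123 104  98  98  96  95  93  93  91  93  91  92  92  91 112 124
 127 128 122 118 119 119 121 121 122  99  16  17  19  33 106 117 116 115
 116 113]
295 [ 26  24  24  25  23  55  77  68 119 125 126 121 118 116 119 120 119 119
 119 122 117 117 117 117 116 117 116 117 117 116 117 116 118 117 117 119
 123 126 124 121 116 116 119 119 120 117 121  94  73  70  26  23  26  26
  27  25]
```

>>> servo_tool:
  motion:
    - [0.3,-0.003,-0.01,0,0,0,0]
    - [0.3,-0.003,-0.02,0,0,0,0]
    - [0.3,-0.003,-0.028,0,0,0,0]
    - [0.3,-0.003,-0.033,0,0,0,0]
    - [0.3,-0.003,-0.037,0,0,0,0]
    - [0.3,-0.003,-0.041,0.0015,0,0,0]
    - [0.3,-0.003,-0.045,0.005,0,0,0]
    - [0.3,-0.003,-0.045,0.0055,0,0,0]

```text
clock: 7.82
position: [0.5189, 0.0179, 0.261]
ee_rot: [0.787, -0.617, -0.0, 0.0]
ft_force: [0.4, 0.1, -0.8]
grip_width: 0.391
```

```bash
python3 w.py w3|head -5; python3 -c "
import cv2;cv2.imwrite('pics/w3c.png',cv2.resize(cv2.imread('pics/w3.png')[150:340,150:360],None,fx=2.5,fy=2.5))"
```

```text
TCP local [-0.1195 -0.0091 -0.0135] F [ 0.3776  0.15   -0.8241] t 7.825
rod 1499 [-0.1208  0.0011  0.0254] -0.029086844366329807 0.008980312733904695
rod 4995 [-0.1159 -0.0124  0.0151] -0.03499568459670731 0.024030357345892293
rod 523 [-0.0976 -0.0094  0.0044] -0.013854586611224592 -0.005031523300827962
rod 564 [-0.0822 -0.008   0.0044] -0.012226068789213793 -0.003697642540221961
```

View pics/w3c.png

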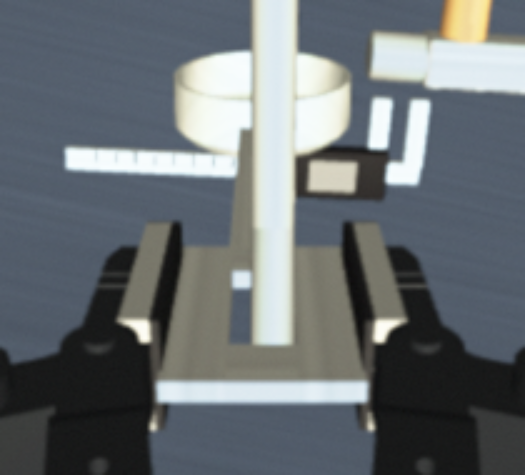

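>>> servo_tool:
  motion:
    - [0.3,0.002,0,0,0,0,0]
    - [0.3,0.002,-0.005,0.002,0,0,0]
    - [0.3,0.002,-0.01,0.0045,0,0,0]
    - [0.3,0.002,-0.015,0.007,0,0,0]
    - [0.3,0.002,-0.023,0.0075,0,0,0]
    - [0.3,0.002,-0.033,0.0075,0,0,0]
    - [0.3,0.002,-0.043,0.0075,0,0,0]
    - [0.3,0.002,-0.053,0.0075,0,0,0]
    - [0.3,0.002,-0.063,0.0075,0,0,0]
    - [0.3,0.002,-0.072,0.0075,0,0,0]
    - [0.3,0.002,-0.079,0.0075,0,0,0]
    - [0.3,0.002,-0.079,0.0075,0,0,0]
    - [0.3,0.002,-0.079,0.0075,0,0,0]

```text
clock: 9.5
position: [0.596, 0.0347, 0.254]
ee_rot: [0.787, -0.618, -0.0, 0.0]
ft_force: [0.2, 0.1, -1.6]
grip_width: 0.392
```

```bash
python3 w.py w4
```

```text
TCP local [-0.0408 -0.0037 -0.0205] F [ 0.1538  0.1215 -1.5533] t 9.5
rod 272 [-0.0806 -0.0076  0.0044] -0.012202347675666856 -0.0034032190185816877
rod 387 [-0.0674 -0.0065  0.0045] -0.010941863419437392 -0.0022014542161809267
rod 259 [-0.0487  0.0057  0.0189] -0.0236036407556016 0.01412535963403051
rod 5634 [-0.0392  0.001   0.014 ] -0.034870788313084974 0.03498215804314665
rod 1263 [-0.0277 -0.0224  0.011 ] -0.03319551553815591 0.02358401791362999
plate/tool frame 8911 top z -0.05998970428136929 topmean [ 0.0003 -0.0113 -0.057 ] [-0.03  -0.012 -0.06 ] [ 0.0291 -0.0045 -0.054 ]
```

>>> servo_tool:
  motion:
    - [0.3,0,0,0.003,0,0,0]
    - [0.3,0,0,0.006,0,0,0]
    - [0.3,0,0,0.0075,0,0,0]
    - [0.3,0,0,0.0075,0,0,0]
    - [0.5,0,0,0.0075,0,0,0]
    - [0.65,0,0,0.0075,0,0,0]
    - [0.65,0,0,0.0075,0,0,0]

```text
clock: 10.42
position: [0.5962, 0.0347, 0.2466]
ee_rot: [0.787, -0.617, 0.0, -0.0]
ft_force: [-0.3, 0.2, -0.5]
grip_width: 0.649
```

```bash
python3 - <<'E'
from h import *
go([*world([-.058,.0006,0],F)[:2],.36])
E
python3 w.py w5
```

```text
shift [ 0.1733  0.0339 -0.1134] rot [-0.01 -0.    5.43] at [0.5962 0.0347 0.2466] F [-0.25  0.23 -0.48] g 0.649 t 10.43
TCP local [-0.0407 -0.0037 -0.0279] F [-0.2529  0.2334 -0.4793] t 10.425
rod 84 [-0.0768 -0.0072  0.0036] -0.01133266251183998 -0.0036442273564849057
rod 422 [-0.0673 -0.0065  0.0039] -0.010760289408613764 -0.001797196698232451
rod 565 [-0.0518 -0.0029  0.0045] -0.03300276437784588 0.025276063920705843
rod 4943 [-0.0392  0.0021  0.0104] -0.03455328992825975 0.03499320191009331
rod 996 [-0.0271 -0.0311  0.0054] -0.03498313207589222 0.0014111399427880682
plate/tool frame 6870 top z -0.05999600986591358 topmean [-0.0016 -0.0112 -0.0574] [-0.03  -0.012 -0.06 ] [ 0.0299 -0.0103 -0.054 ]
```

>>> servo_tool:
  motion:
    - [0.65,0,0,-0.04,0,0,0]
    - [0.65,0,0,-0.085,0,0,0]
    - [0.65,0.05,0.01,-0.1134,0,0,2]
    - [0.65,0.105,0.021,-0.1134,0,0,4]
    - [0.65,0.15,0.03,-0.1134,0,0,5.4]
    - [0.65,0.1733,0.0339,-0.1134,0,0,5.4]
    - [0.65,0.1733,0.0339,-0.1134,0,0,5.4]
    - [0.65,0.1733,0.0339,-0.1134,0,0,5.4]

```text
clock: 11.48
position: [0.6046, -0.1395, 0.36]
ee_rot: [0.758, -0.653, -0.0, -0.0]
ft_force: [0.0, -0.1, -0.7]
grip_width: 0.65
```

```bash
cat > m.py <<'E'
from h import *
import sys
np.set_printoptions(precision=4,suppress=True)
n=sys.argv[1]
o=monitor.get_obs();T=cam2world('wrist',o);im,d=eyes.camera('wrist');np.savez(n+'.npz',im=im,d=d,T=T);cv2.imwrite(f'pics/{n}.png',im)
P=cloud('wrist',d,T)[d>0]
for tag,O in (('full',F),('spare',S)):
    H=local(P,O);m=(abs(H[:,1])>.007)&(abs(H[:,1])<.03)&(H[:,2]>.009)&(H[:,2]<.018)&(H[:,0]<-.02)&(H[:,0]>-.13)
    h,e=np.histogram(H[m,0],bins=np.arange(-.13,-.015,.004))
    for k in range(len(h)):
        if h[k]>15: s=H[m&(H[:,0]>=e[k])&(H[:,0]<e[k+1])];print(tag,h[k],s.mean(0),s[:,1].min(),s[:,1].max())
go([*world([-.058,.0006,0],F)[:2],.245]);go([*world([-.034,.0,0],F)[:2],.245])
E
python3 m.py w6
```

```text
full 57 [-0.0588 -0.0006  0.0151] -0.017423209313892914 0.016247001539613927
full 162 [-0.056  -0.0007  0.0138] -0.01738666772724414 0.016468462540268243
full 109 [-0.0355 -0.0003  0.0153] -0.016716249086332804 0.01657075587658057
full 106 [-0.0331  0.0005  0.0134] -0.01661205903306299 0.016851676427190623
spare 60 [-0.1239 -0.0133  0.0144] -0.016194972458650595 -0.008693487713765165
spare 50 [-0.1201 -0.0127  0.013 ] -0.015578890147774046 -0.008578375745948648
spare 41 [-0.1163 -0.0125  0.0112] -0.015794177955053834 -0.00859674309341113
spare 20 [-0.1128 -0.0116  0.0097] -0.014439701885789724 -0.008940463209594322
spare 52 [-0.0432  0.0006  0.0141] -0.021933680171057568 0.013587936421032547
spare 114 [-0.0405 -0.0129  0.0132] -0.022653012044129 0.011914555923543499
shift [0.0023 0.0006 0.1151] rot [-0.03  0.04  0.21] at [ 0.6046 -0.1394  0.3601] F [-0.19  0.11 -0.72] g 0.65 t 11.53
shift [ 0.003  -0.0234  0.1151] rot [-0.03  0.04  0.21] at [ 0.6046 -0.1394  0.3601] F [-0.19  0.11 -0.72] g 0.65 t 11.53
```

>>> servo_tool:
  motion:
    - [0.65,0.0033,-0.0005,0.04,0,0,0]
    - [0.65,0.0033,-0.0005,0.08,0,0,0]
    - [0.65,0.0033,-0.0005,0.115,0,0,0]
    - [0.65,0.0033,-0.0005,0.115,0,0,0]
    - [0.45,0.0033,-0.0005,0.115,0,0,0]
    - [0.3,0.0033,-0.0005,0.115,0,0,0]
    - [0.3,0.0033,-0.0005,0.115,0,0,0]
    - [0.3,0.0033,-0.0005,0.115,0,0,0]
    - [0.3,0.0033,-0.0005,0.115,0,0,0]

```text
clock: 12.65
position: [0.6057, -0.1447, 0.2455]
ee_rot: [0.757, -0.654, 0.0, -0.0]
ft_force: [1.8, 1.5, 4.7]
grip_width: 0.39
```

```bash
python3 - <<'E'
from h import *
o=monitor.get_obs();print(local(o['position'][None],F),o['ft_force'])
E
```

```text
[[-0.05714311 -0.00255066 -0.02897517]] [1.80145817 1.50741537 4.65329951]
```

>>> servo_tool:
  motion:
    - [0.3,-0.001,0,-0.004,0,0,0]
    - [0.3,-0.002,0,-0.008,0,0,0]
    - [0.3,-0.002,0,-0.008,0,0,0]
    - [0.3,-0.002,0.01,-0.008,0,0,0]
    - [0.3,-0.002,0.02,-0.008,0,0,0]
    - [0.3,-0.002,0.03,-0.008,0,0,0]
    - [0.3,-0.002,0.04,-0.008,0,0,0]
    - [0.3,-0.002,0.047,-0.0085,0,0,0]
    - [0.3,-0.002,0.052,-0.0105,0,0,0]
    - [0.3,-0.002,0.057,-0.0135,0,0,0]
    - [0.3,-0.002,0.062,-0.0165,0,0,0]
    - [0.3,-0.002,0.067,-0.019,0,0,0]
    - [0.3,-0.002,0.072,-0.021,0,0,0]
    - [0.3,-0.002,0.08,-0.0215,0,0,0]
    - [0.3,-0.002,0.09,-0.022,0,0,0]
    - [0.3,-0.002,0.115,-0.022,0,0,0]
    - [0.3,-0.002,0.115,-0.022,0,0,0]

```text
clock: 14.78
position: [0.4899, -0.1603, 0.2672]
ee_rot: [0.756, -0.654, 0.0, 0.0]
ft_force: [-0.8, -0.9, -0.4]
grip_width: 0.386
```

```bash
python3 - <<'E'
from h import *
go([*world([-.165,-.0155,0],S)[:2],.267],PSI+.093)
E
```

```text
shift [-0.1658 -0.0088  0.    ] rot [ 0.02 -0.06 -5.39] at [ 0.4899 -0.1603  0.2672] F [-0.76 -0.94 -0.42] g 0.386 t 14.78
```

>>> servo_tool:
  motion:
    - [0.3,-0.03,0,0,0,0,0]
    - [0.3,-0.07,0,0,0,0,-1.5]
    - [0.3,-0.11,-0.004,0,0,0,-3]
    - [0.3,-0.148,-0.006,0,0,0,-4.5]
    - [0.3,-0.1658,-0.0088,0,0,0,-5.4]
    - [0.3,-0.1658,-0.0088,0,0,0,-5.4]
    - [0.3,-0.1658,-0.0088,0,0,0,-5.4]
    - [0.3,-0.1658,-0.0088,0,0,0,-5.4]

```text
clock: 15.78
position: [0.4761, 0.0043, 0.2668]
ee_rot: [0.786, -0.618, -0.0, 0.0]
ft_force: [-0.3, -0.1, -1.3]
grip_width: 0.392
```

```bash
python3 w.py w7 | head -7; python3 - <<'E'
from h import *
np.set_printoptions(precision=4,suppress=True)
z=np.load('w7.npz');C=cloud('wrist',z['d'],z['T']);L=local(C.reshape(-1,3),S).reshape(C.shape)
for v in (258,270,276,294,300,306): print(v,L[v,226],L[v,285])
on=(abs(L[...,0]+.165)<.012)&(abs(L[...,2]-.013)<.03)
for v in (270,276):
    u=np.where(~on[v,230:282])[0]+230
    print(v,'slot cols',u.min(),u.max(),'slot centre',L[288,int(u.mean())])
G=L[(z['d']>0)];q=G[(G[:,2]>.001)&(G[:,2]<.006)&(G[:,0]<-.055)&(G[:,0]>-.104)&(abs(G[:,1])<.016)];k=np.polyfit(q[:,0],q[:,1],1);print('rod fit',k,'at -.164:',np.polyval(k,-.164))
E
```

```text
TCP local [-0.1639 -0.0164 -0.0077] F [-0.3041 -0.1406 -1.3297] t 15.775
rod 342 [-0.1232 -0.0118  0.0147] -0.01589218075425785 -0.007631672434262875
rod 719 [-0.1127 -0.0106  0.0088] -0.015329806994975367 -0.00609445876602828
rod 658 [-0.0973 -0.0093  0.0039] -0.013552564686442748 -0.004922654734032003
rod 739 [-0.0823 -0.0079  0.0038] -0.012548793191919667 -0.0031924218356095112
rod 808 [-0.0674 -0.0065  0.0038] -0.011025367808940792 -0.0020967152422360566
rod 592 [-0.0548 -0.0053  0.0038] -0.009543530301229767 -0.0007672726534783853
258 [-0.1638 -0.0023  0.0019] [-0.1617 -0.0319  0.0008]
270 [-0.1642 -0.0032  0.0118] [-0.1615 -0.0308  0.0119]
276 [-0.1643 -0.0036  0.0164] [-0.1621 -0.0305  0.0161]
294 [-0.1638 -0.0047  0.0298] [-0.1613 -0.0291  0.0302]
300 [-0.1641 -0.005   0.0332] [-0.1612 -0.0287  0.0341]
306 [-0.166  -0.0052  0.0345] [-0.1638 -0.029   0.0345]
270 slot cols 243 266 slot centre [-0.1634 -0.0164  0.0249]
276 slot cols 242 267 slot centre [-0.1634 -0.0164  0.0249]
rod fit [ 0.0915 -0.0003] at -.164: -0.015334251737565986
```

>>> servo_tool:
  motion:
    - [0.3,0,-0.01,0,0,0,0]
    - [0.3,0,-0.02,0,0,0,0]
    - [0.3,0,-0.028,0,0,0,0]
    - [0.3,0,-0.033,0,0,0,0]
    - [0.3,0,-0.037,0,0,0,0]
    - [0.3,0,-0.041,0.0015,0,0,0]
    - [0.3,0,-0.045,0.005,0,0,0]
    - [0.3,0,-0.045,0.0055,0,0,0]

```text
clock: 16.82
position: [0.5196, 0.0165, 0.261]
ee_rot: [0.787, -0.617, -0.0, 0.0]
ft_force: [0.4, 0.6, -1.8]
grip_width: 0.389
```

```bash
python3 w.py w8 | head -1;python3 -c "
import cv2;cv2.imwrite('pics/w8c.png',cv2.resize(cv2.imread('pics/w8.png')[150:340,150:360],None,fx=2.5,fy=2.5))"
```

```text
TCP local [-0.1191 -0.0107 -0.0135] F [ 0.4077  0.551  -1.8456] t 16.825
```

View pics/w8c.png

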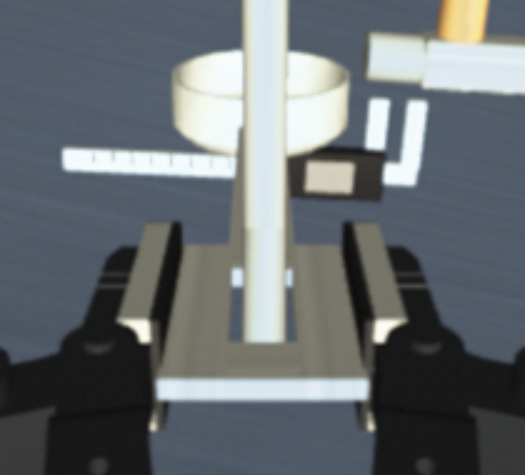

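The rod tip now sits centred in the slot: the slot spans about 230–298 in the crop and the rod about 245–287. I'll slide it on.

>>> servo_tool:
  motion:
    - [0.3,0,-0.005,0.002,0,0,0]
    - [0.3,0,-0.01,0.0045,0,0,0]
    - [0.3,0,-0.015,0.007,0,0,0]
    - [0.3,0,-0.023,0.0075,0,0,0]
    - [0.3,0,-0.033,0.0075,0,0,0]
    - [0.3,0,-0.043,0.0075,0,0,0]
    - [0.3,0,-0.043,0.0075,0,0,0]
    - [0.3,0,-0.043,0.011,0,0,0]
    - [0.3,0,-0.043,0.0145,0,0,0]
    - [0.3,0,-0.043,0.015,0,0,0]
    - [0.3,0,-0.043,0.015,0,0,0]
    - [0.5,0,-0.043,0.015,0,0,0]
    - [0.65,0,-0.043,0.015,0,0,0]
    - [0.65,0,-0.043,0.015,0,0,0]

```text
clock: 18.62
position: [0.5615, 0.0266, 0.2465]
ee_rot: [0.787, -0.618, 0.0, -0.0]
ft_force: [-0.4, -0.1, 0.1]
grip_width: 0.649
```

```bash
python3 w.py w9|head -1; python3 - <<'E'
from h import *
go([*world([-.034,.0,0],F)[:2],.36])
E
```

```text
TCP local [-0.0762 -0.0067 -0.028 ] F [-0.4043 -0.073   0.135 ] t 18.625
shift [ 0.1766 -0.0256 -0.1135] rot [-0.01 -0.01  5.43] at [0.5615 0.0266 0.2465] F [-0.39  0.23  0.34] g 0.65 t 18.68
```

>>> servo_tool:
  motion:
    - [0.65,0,0,-0.04,0,0,0]
    - [0.65,0,0,-0.085,0,0,0]
    - [0.65,0.05,-0.007,-0.1135,0,0,2]
    - [0.65,0.105,-0.015,-0.1135,0,0,4]
    - [0.65,0.15,-0.022,-0.1135,0,0,5.4]
    - [0.65,0.1766,-0.0256,-0.1135,0,0,5.4]
    - [0.65,0.1766,-0.0256,-0.1135,0,0,5.4]
    - [0.65,0.1766,-0.0256,-0.1135,0,0,5.4]
    - [0.65,0.1766,-0.0256,-0.1135,0,0,5.4]
    - [0.65,0.1766,-0.0256,-0.1135,0,0,5.4]

```text
clock: 19.92
position: [0.6281, -0.138, 0.3603]
ee_rot: [0.757, -0.653, 0.0, -0.0]
ft_force: [0.4, 0.7, 0.6]
grip_width: 0.649
```

```bash
python3 m.py w10; python3 - <<'E'
from h import *
im,d=eyes.camera('side');cv2.imwrite('pics/s2.png',cv2.resize(im[60:300,170:400],None,fx=2.4,fy=2.4))
E
```

```text
full 85 [-0.0354  0.0005  0.0158] -0.016453832289792993 0.01648191076706792
full 125 [-0.0331 -0.      0.0136] -0.016704101819616075 0.01709449995023445
spare 50 [-0.124  -0.0133  0.014 ] -0.016042337597951564 -0.007889865767904286
spare 48 [-0.1202 -0.0128  0.0125] -0.015721722460301103 -0.00899983705882677
spare 35 [-0.1162 -0.012   0.0111] -0.014939772599648264 -0.00833437478327621
spare 22 [-0.0789 -0.0043  0.0136] -0.020820010182388334 0.010542960843124017
spare 149 [-0.0759 -0.0147  0.0126] -0.024912013342071097 0.009681252565145912
spare 63 [-0.0431 -0.0034  0.0133] -0.021507059089578343 0.013451469853677948
spare 103 [-0.0403 -0.0141  0.0127] -0.021528607920056064 0.011877220077976043
shift [-0.0001  0.024   0.1152] rot [-0.02 -0.02  0.07] at [ 0.6282 -0.1382  0.3602] F [-0.32  0.18 -1.28] g 0.651 t 19.98
shift [0.0006 0.     0.1152] rot [-0.02 -0.02  0.07] at [ 0.6282 -0.1382  0.3602] F [-0.32  0.18 -1.28] g 0.651 t 19.98
```

View pics/s2.png

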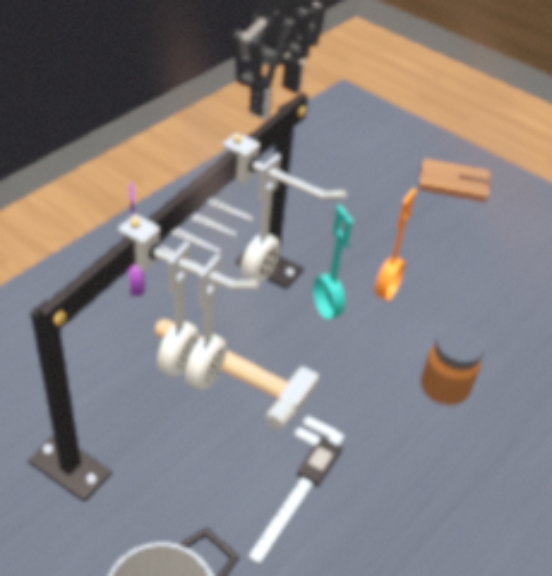

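Front and middle hang on the spare rod (crop (180,300) and (208,310)), and the rear one still hangs on the full hook (265,200). Next I'll take the rear one, which is the only steel strainer left there.

>>> servo_tool:
  motion:
    - [0.65,0.0003,0,0.04,0,0,0]
    - [0.65,0.0003,0,0.08,0,0,0]
    - [0.65,0.0003,0,0.105,0,0,0]
    - [0.65,0.0003,0,0.114,0,0,0]
    - [0.65,0.0003,0,0.114,0,0,0]
    - [0.45,0.0003,0,0.114,0,0,0]
    - [0.3,0.0003,0,0.114,0,0,0]
    - [0.3,0.0003,0,0.114,0,0,0]
    - [0.3,0.0003,0,0.114,0,0,0]
    - [0.3,0.0003,0,0.114,0,0,0]

```text
clock: 21.28
position: [0.6284, -0.1392, 0.2463]
ee_rot: [0.757, -0.654, 0.0, -0.0]
ft_force: [0.2, 0.6, 3.2]
grip_width: 0.383
```

```bash
python3 - <<'E'
from h import *
o=monitor.get_obs();print(local(o['position'][None],F),o['ft_force'])
E
```

```text
[[-0.03388041 -0.00041897 -0.02822433]] [0.15499659 0.55090944 3.16063862]
```

>>> servo_tool:
  motion:
    - [0.3,0,0,-0.004,0,0,0]
    - [0.3,0,0,-0.008,0,0,0]
    - [0.3,0,0,-0.008,0,0,0]
    - [0.3,0,0.012,-0.008,0,0,0]
    - [0.3,0,0.026,-0.008,0,0,0]
    - [0.3,0,0.04,-0.008,0,0,0]
    - [0.3,0,0.052,-0.008,0,0,0]
    - [0.3,0,0.063,-0.008,0,0,0]
    - [0.3,0,0.07,-0.0085,0,0,0]
    - [0.3,0,0.075,-0.0105,0,0,0]
    - [0.3,0,0.08,-0.0135,0,0,0]
    - [0.3,0,0.085,-0.0165,0,0,0]
    - [0.3,0,0.09,-0.019,0,0,0]
    - [0.3,0,0.095,-0.021,0,0,0]
    - [0.3,0,0.103,-0.0215,0,0,0]
    - [0.3,0,0.115,-0.022,0,0,0]
    - [0.3,0,0.138,-0.022,0,0,0]
    - [0.3,0,0.138,-0.022,0,0,0]

```text
clock: 23.52
position: [0.4903, -0.1599, 0.2682]
ee_rot: [0.756, -0.655, 0.0, 0.0]
ft_force: [0.0, -0.5, -1.0]
grip_width: 0.386
```

```bash
python3 - <<'E'
from h import *
np.set_printoptions(precision=4,suppress=True)
go([.4175,.238,.32])
go([.4175,.238,.32],PSI+.093)
o=monitor.get_obs();print(local(o['position'][None],F),o['joint_pos'])
for c in ('top',):
    im,d=eyes.camera(c);P=cloud(c,d,cam2world(c))[d>0]
    p=P[(np.hypot(P[:,0]-.42,P[:,1]-.24)<.07)&(P[:,2]>.1)&(P[:,2]<.12)]
    A=np.c_[2*p[:,:2],np.ones(len(p))];s=np.linalg.lstsq(A,(p[:,:2]**2).sum(1),rcond=None)[0];print('pot',s[:2],np.sqrt(s[2]+s[:2]@s[:2]),p[:,2].mean(),len(p))
E
```

```text
shift [-0.4042  0.0151 -0.0523] rot [ 0.01 -0.07 -0.07] at [ 0.4903 -0.1599  0.2682] F [ 0.   -0.54 -1.01] g 0.386 t 23.52
shift [-0.4042  0.0151 -0.0523] rot [ 0.02 -0.07 -5.4 ] at [ 0.4903 -0.1599  0.2682] F [ 0.   -0.54 -1.01] g 0.386 t 23.52
[[-0.1736 -0.001  -0.0063]] [ 0.6991  0.105  -0.5053  1.6676  0.0529  1.3821 -1.2409]
pot [0.418 0.236] 0.049792412189980755 0.10411614083025808 184
```

>>> servo_tool:
  motion:
    - [0.3,0,0,-0.03,0,0,0]
    - [0.3,-0.04,0,-0.06,0,0,0]
    - [0.3,-0.09,0.003,-0.06,0,0,0]
    - [0.3,-0.14,0.005,-0.06,0,0,0]
    - [0.3,-0.19,0.007,-0.06,0,0,0]
    - [0.3,-0.24,0.009,-0.06,0,0,0]
    - [0.3,-0.29,0.011,-0.06,0,0,0]
    - [0.3,-0.34,0.013,-0.06,0,0,0]
    - [0.3,-0.38,0.0145,-0.06,0,0,0]
    - [0.3,-0.403,0.0151,-0.06,0,0,0]
    - [0.3,-0.403,0.0151,-0.06,0,0,0]
    - [0.3,-0.403,0.0151,-0.06,0,0,0]

```text
clock: 25.08
position: [0.4187, 0.2369, 0.3278]
ee_rot: [0.756, -0.654, 0.0, 0.0]
ft_force: [0.1, -0.3, -2.2]
grip_width: 0.388
```

```bash
python3 - <<'E'
from h import *
np.set_printoptions(precision=3,suppress=True)
go([.4175,.237,.32])
o=monitor.get_obs();print(o['joint_pos'])
z=np.load('top0.npz');P=cloud('top',z['d'],z['T'])[z['d']>0]
r=np.hypot(P[:,0]-.4175,P[:,1]-.237);h=P[(r>.056)&(r<.1)&(P[:,2]>.03)]
for s in (-1,1):
    q=h[(h[:,1]-.237)*s>0];print(s,len(q),q.min(0),q.max(0),np.percentile(q[:,2],[10,50,90]))
T=cam2world('wrist',o);im,d=eyes.camera('wrist');cv2.imwrite('pics/w11.png',im)
E
```

```text
shift [-0.     0.001  0.008] rot [ 0.01 -0.01 -0.  ] at [0.419 0.237 0.328] F [ 0.09 -0.33 -2.2 ] g 0.388 t 25.07
[ 0.317  0.028 -0.928  1.626  0.023  1.499 -2.039]
-1 130 [0.391 0.148 0.088] [0.446 0.185 0.096] [0.09  0.092 0.094]
1 121 [0.39  0.288 0.087] [0.445 0.321 0.097] [0.09  0.092 0.095]
```

View pics/w11.png

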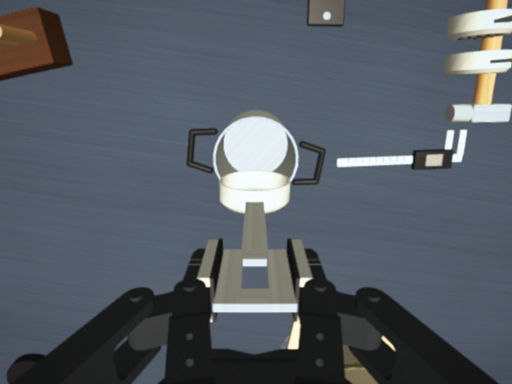

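The held strainer's pan (255,192) is over the pot. The pot handles at (203,150) and (310,163) are below the rim. I'll lower it upright first, then lean it about 22° inside the pot so it can't roll over once released.

>>> servo_tool:
  motion:
    - [0.3,0,0.001,0.03,0,0,0]
    - [0.3,0,0.001,0.06,0,0,0]
    - [0.3,0,0.001,0.09,0,0,0]
    - [0.3,0,0.001,0.12,0,0,0]
    - [0.3,0,0.001,0.145,0,0,0]
    - [0.3,0,0.001,0.164,0,0,0]
    - [0.3,0,0.001,0.164,0,0,0]
    - [0.3,0.0125,0.001,0.169,0,-5.5,0]
    - [0.3,0.0248,0.001,0.1755,0,-11,0]
    - [0.3,0.037,0.001,0.182,0,-16.5,0]
    - [0.3,0.049,0.001,0.189,0,-22,0]
    - [0.3,0.049,0.001,0.189,0,-22,0]
    - [0.3,0.049,0.001,0.1925,0,-22,0]
    - [0.3,0.049,0.001,0.1925,0,-22,0]

```text
clock: 26.88
position: [0.4244, 0.1898, 0.1358]
ee_rot: [0.743, -0.641, -0.144, -0.125]
ft_force: [-0.5, 0.9, -0.7]
grip_width: 0.391
```

>>> servo_tool:
  motion:
    - [0.3,0.0004,0,0.0009,0,0,0]
    - [0.3,0.0008,0,0.0019,0,0,0]
    - [0.3,0.0011,0,0.0028,0,0,0]
    - [0.3,0.0011,0,0.0028,0,0,0]

```text
clock: 27.38
position: [0.4245, 0.1889, 0.1323]
ee_rot: [0.743, -0.642, -0.144, -0.125]
ft_force: [-0.0, 0.2, -0.7]
grip_width: 0.391
```

>>> servo_tool:
  motion:
    - [0.3,0.0004,0,0.0009,0,0,0]
    - [0.3,0.0008,0,0.0019,0,0,0]
    - [0.3,0.0008,0,0.0019,0,0,0]

```text
clock: 27.75
position: [0.4256, 0.1888, 0.1314]
ee_rot: [0.743, -0.642, -0.144, -0.126]
ft_force: [-0.4, -2.9, 11.1]
grip_width: 0.388
```

The pan is on the pot floor. I'll ease off slightly and let go.

>>> servo_tool:
  motion:
    - [0.3,-0.0003,0,-0.0008,0,0,0]
    - [0.3,-0.0003,0,-0.0008,0,0,0]
    - [0.42,-0.0003,0,-0.0008,0,0,0]
    - [0.46,-0.0003,0,-0.0008,0,0,0]
    - [0.5,-0.0003,0,-0.0008,0,0,0]
    - [0.55,-0.0003,0,-0.0008,0,0,0]
    - [0.6,-0.0003,0,-0.0008,0,0,0]
    - [0.6,-0.0003,0,-0.0008,0,0,0]
    - [0.6,-0.0003,0,-0.0008,0,0,0]

```text
clock: 28.88
position: [0.4245, 0.1888, 0.1312]
ee_rot: [0.743, -0.642, -0.144, -0.125]
ft_force: [0.3, 0.2, -1.3]
grip_width: 0.6
```

```bash
python3 - <<'E'
from h import *
ims=[]
for c in ('wrist','side'):
    im,d=eyes.camera(c);ims.append(im)
cv2.imwrite('pics/p1.png',np.hstack([ims[0][60:384,100:420],cv2.resize(ims[1][210:384,150:322],(320,324))]))
E
```

```text
(no output)
```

View pics/p1.png

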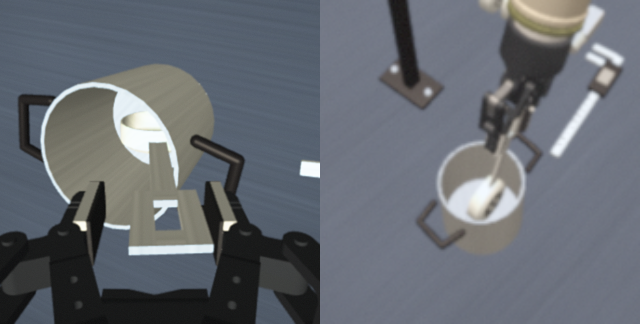

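The strainer leans on the rim in the pot, with its plate close to the lower finger. I'll follow it over gently, then withdraw.

>>> servo_tool:
  motion:
    - [0.6,0.003,0,-0.001,0,0,0]
    - [0.63,0.006,0,-0.003,0,0,0]
    - [0.67,0.008,0,-0.005,0,0,0]
    - [0.7,0.009,0,-0.007,0,0,0]
    - [0.7,0.009,0,-0.007,0,0,0]

```text
clock: 29.6
position: [0.4262, 0.1778, 0.1344]
ee_rot: [0.743, -0.642, -0.144, -0.125]
ft_force: [0.5, 0.5, 0.9]
grip_width: 0.699
```

```bash
python3 - <<'E'
from h import *
im,d=eyes.camera('wrist');np.savez('w12.npz',im=im,d=d,T=cam2world('wrist'));cv2.imwrite('pics/p2.png',im[60:384,100:420]);print(monitor.get_obs()['ft_force'])
E
```

```text
[-0.84763041  0.2087671   0.30821929]
```

View pics/p2.png

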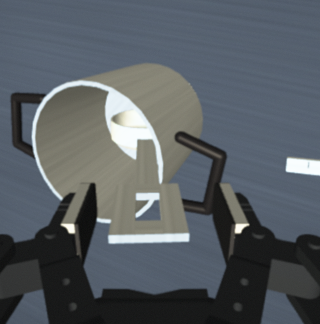

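The plate is clear of both fingers and the strap rests on the rim. I'll withdraw.

>>> servo_tool:
  motion:
    - [0.7,0,0,-0.015,0,0,0]
    - [0.7,0,0,-0.04,0,0,0]
    - [0.7,0,0,-0.08,0,0,0]
    - [0.7,0,0,-0.12,0,0,0]
    - [0.7,0,0,-0.16,0,0,0]
    - [0.7,0,0,-0.16,0,0,0]
    - [0.7,0,0,-0.16,0,0,0]

```text
clock: 30.52
position: [0.4345, 0.1189, 0.282]
ee_rot: [0.743, -0.642, -0.145, -0.125]
ft_force: [0.2, -0.4, -1.0]
grip_width: 0.701
```

```bash
python3 - <<'E'
from h import *
np.set_printoptions(precision=3,suppress=True)
o=monitor.get_obs();print(o['position'],o['ft_force'],o['clock'])
for c in ('wrist','side','top'):
    im,d=eyes.camera(c);cv2.imwrite(f'pics/e_{c}.png',im);T=cam2world(c,o)
    P=cloud(c,d,T)[d>0]
    p=P[(np.hypot(P[:,0]-.42,P[:,1]-.24)<.09)&(P[:,2]>.1)&(P[:,2]<.11)]
    p=p[np.hypot(p[:,0]-.4175,p[:,1]-.237)<.056]
    if len(p)>20:
        A=np.c_[2*p[:,:2],np.ones(len(p))];s=np.linalg.lstsq(A,(p[:,:2]**2).sum(1),rcond=None)[0];print(c,'pot',s[:2],np.sqrt(s[2]+s[:2]@s[:2]),'rim z std',p[:,2].std())
    q=P[(abs(P[:,0]-.43)<.06)&(abs(P[:,1]-.19)<.06)&(P[:,2]>.125)&(P[:,2]<.19)]
    if len(q): print(c,'plate',q.mean(0),q.min(0),q.max(0),len(q))
    for n in ('jar','caliper','hammer','strainer_rear_pan'):
        for b in models.boxes_of(c,n)[:3]:
            w=T[:3,:3]@np.array(b['point'])+T[:3,3]
            if n!='strainer_rear_pan' or np.hypot(*(w[:2]-[.42,.237]))<.1: print(c,n,round(b['confidence'],2),w)
    H=local(P,S);m=(abs(H[:,1])>.008)&(abs(H[:,1])<.03)&(H[:,2]>.009)&(H[:,2]<.018)&(H[:,0]<-.02)&(H[:,0]>-.09)
    for a in (-.076,-.041):
        s=H[m&(abs(H[:,0]-a)<.008)]
        if len(s): print(c,'hang',a,s.mean(0),len(s))
a=cv2.imread('pics/e_side.png');cv2.imwrite('pics/e1.png',cv2.resize(a[130:384,140:400],None,fx=2.2,fy=2.2))
E
```

```text
[0.434 0.119 0.282] [ 0.228 -0.432 -1.01 ] 30.525
wrist pot [0.417 0.235] 0.04979321906301914 rim z std 0.0019949207886289753
wrist plate [0.427 0.173 0.155] [0.421 0.151 0.125] [0.431 0.199 0.176] 570
wrist jar 0.34 [0.425 0.195 0.116]
wrist caliper 0.79 [ 0.435 -0.032  0.011]
wrist caliper 0.45 [0.556 0.034 0.167]
wrist hammer 0.79 [ 0.508 -0.046  0.022]
wrist strainer_rear_pan 0.67 [0.427 0.194 0.115]
wrist strainer_rear_pan 0.24 [0.416 0.254 0.073]
side pot [0.416 0.237] 0.049928361870295423 rim z std 0.0018876035396432754
side plate [0.424 0.178 0.152] [0.419 0.153 0.125] [0.43  0.2   0.177] 132
side jar 0.68 [ 0.388 -0.226  0.06 ]
side caliper 0.69 [ 0.434 -0.026  0.007]
side caliper 0.31 [ 0.653 -0.129  0.293]
side hammer 0.83 [ 0.519 -0.075  0.021]
side strainer_rear_pan 0.98 [0.415 0.217 0.063]
side hang -0.076 [-0.077 -0.011  0.011] 12
side hang -0.041 [-0.043 -0.004  0.012] 12
top pot [0.418 0.237] 0.049295351810885076 rim z std 0.0020597436675895632
top plate [0.427 0.181 0.15 ] [0.422 0.157 0.129] [0.43  0.199 0.174] 28
top jar 0.87 [ 0.397 -0.242  0.084]
top jar 0.44 [0.597 0.028 0.162]
top hammer 0.98 [ 0.569 -0.075  0.023]
top hammer 0.38 [ 0.65  -0.136  0.286]
top hammer 0.37 [0.593 0.028 0.162]
top strainer_rear_pan 0.7 [0.42  0.227 0.061]
top hang -0.076 [-0.076 -0.015  0.012] 18
top hang -0.041 [-0.041 -0.007  0.012] 18
```

View pics/e1.png

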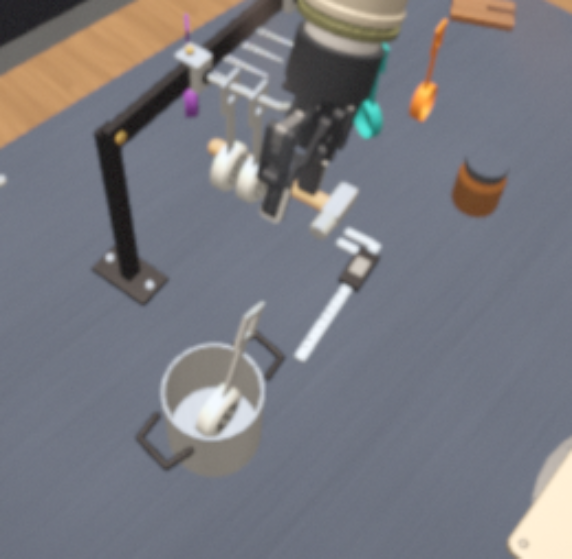

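The strainer leans in the upright pot, the other two hang on the spare rod, and the gripper is clear of everything. I'm handing in.

```bash
python3 -c "
from h import *
print(ticket.hand_in())"
```

```text
the job is handed in; nothing more can be done
None
```

The job is handed in after about 31 s of the 72 s allowed; no verdict came back, so the result rests on my own last checks.

**What I did:**
- I moved the front strainer, then the middle one, from the full hook to the spare hook. Close-up depth pictures gave the rod's sideways bend as about 0.09 rad, so I turned each slot to match it.
- I then took the rear strainer and lowered it into the pot. I set it down leaning about 0.4 rad so it could not roll over, released it and withdrew.

**What the last checks showed:**
- **Hanging strainers:** front and middle hang on the spare rod about 41 mm and 76 mm from the bar, at the normal hanging height.
- **Rear strainer:** its pan is about 12 mm off the pot's axis, on the floor, with the handle leaning about 0.4 rad on the rim.
- **Pot:** upright, and in the same place within 2 mm.
- **Bystanders:** the top and side cameras put the jar and hammer, and the side camera the caliper, within a few millimetres of their starting places. The one exception is the hammer in the side view, 55 mm off. The arm was hiding part of the hammer there, and the top view shows it unmoved within 5 mm.
- **Forces:** at the stops where I read the force, the wrist showed at most about 5 N while a strainer was on a hook. It reached 11 N briefly when the pan touched the pot floor. The hook forces themselves were not measured.

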